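Living room: rest the flat speaker in its charging cradle

TASK

The blue speaker's battery is flat: take it from the wooden tray and lay it in the groove of the white charging cradle, lengthways along the groove and about midway along it. Let it settle in the groove before you let go, and leave the orange speaker where it lies.

Things in the scene. Friction and masses are not known exactly. Their poses are not given: they have to be found in the camera images.
- blue_speaker: Blue wireless speaker: a round cylinder 52 mm in diameter, 140 mm long, with black rubber ends, about 0.3 kg, lying on its side in one of the tray's two channels. Origin at its very centre, on the cylinder's axis, 34 mm above the table at the start; its x axis runs along the cylinder, level (it may roll about x).
- orange_speaker: Orange wireless speaker of the same shape, size and mass, lying in the tray's other channel, parallel to the blue one, the axes 116 mm apart (64 mm of free space between the two). Origin and axes as for the blue one. To be left alone.
- dock: White charging cradle, fixed. Origin under its centre at table height, z up, groove along x. Base 130 (x) by 90 (y) by 10 mm; on it two grey V saddles, each 28 mm long, at x = -40 and +40, nothing between. V bottom 12 mm above the table, sides rise at 40 degrees to 35 mm high at y = -28 and +28; white cheeks out to y = 39. A speaker seated in it has its axis at y = 0, 46 mm above the table.
- tray: Dark wooden board 180 (x) by 240 (y) by 8 mm, fixed to the table, no rim. Origin under its centre, at table height. Two channels along x, centred at y = -58 and +58 mm, each between two light wooden strips that stand 4 mm above the board, 15 to 21 mm either side of the channel's middle.

How it is judged:
On the way, in this order (a step that is already met when the one before it is completed fails the run):
1. the blue speaker is lifted clear of the tray in the gripper (centre more than 75 mm above the table) (height (world z) of blue_speaker above 0.075 m and contact force between the fingers and blue_speaker above 0.3 N), for 0.1 s.
2. the blue speaker rests in the groove (within 4 mm of its seated height, placed as at the end) while the fingers still hold it (x of blue_speaker in the frame of dock between -0.02 and 0.02 m and y of blue_speaker in the frame of dock between -0.012 and 0.012 m and z of blue_speaker in the frame of dock between 0.04 and 0.05 m and angle between the x axis of blue_speaker and the x axis of dock, either way round below 0.175 rad and contact force between the fingers and blue_speaker above 0.3 N), for 0.1 s.
At the end, for the whole second after the job is handed in: The blue speaker lies at rest, let go, in the cradle's groove: axis 40 to 50 mm above the table, within 12 mm of the groove's middle line, within 20 mm of midway along it and within 10 degrees of its direction; the orange speaker is within 20 mm of where it was (x of blue_speaker in the frame of dock between -0.02 and 0.02 m and y of blue_speaker in the frame of dock between -0.012 and 0.012 m and z of blue_speaker in the frame of dock between 0.04 and 0.05 m and angle between the x axis of blue_speaker and the x axis of dock, either way round below 0.175 rad and linear speed of blue_speaker below 0.02 m/s and angular speed of blue_speaker below 0.3 rad/s and distance of orange_speaker from where it was at the start of the episode below 0.02 m); the robot touches nothing.
It fails at once if the orange speaker is moved by more than 20 mm (distance of orange_speaker from where it was at the start of the episode above 0.02 m).
It also fails if it takes over 34 s, if anything falls off the work surface, if the arm or the gripper's body presses on something with over 40 N, if the wrist force passes 120 N, or if a joint passes its speed limit or range.

ROBOT

A 6-joint arm with a two-finger parallel gripper is mounted at the origin on the work surface. World frame = base frame: x ahead of the robot, y to its left, z up, the work surface at z = 0. Lengths are in m, angles in rad, forces in N, time in s.
With the tool pointing down it reaches from about 0.325 to 0.85 m from the base axis. Payload 15.5 kg.
Tool frame: the origin (TCP) lies midway between the tips of the shut fingers; the grasp point (between the pads) lies 19 mm behind it (ctrl.grasp_offset is the distance from the TCP to the grasp point, in m); z points along the fingers, y is the line along which they close (so a half turn about z gives the same grasp; the last joint's range is limited). The gripper opens to 91 mm and grips with 3 to 60 N. Pads are 32 mm wide; open, the fingers measure 118 mm over their backs; the gripper's body (76 mm by 178 mm) begins 60 mm behind the grasp point.
Start: joints at [1.087, 0.494, 1.345, -0, 1.302, -0.096], TCP at [0.237, 0.578, 0.214] pointing down, gripper open.
Joint ranges: [-2.91, 2.91], [-0.82, 2.16], [0.22, 2.67], [-1.22, 4.37], [0.12, 2.79], [-3.08, 3.08]. Speed limits (rad/s): [1.89, 1.89, 2.57, 3.01, 3.01, 3.01].

INTERFACE

Orientations are given as a 3x3 rotation matrix whose columns are the frame's x, y, z axes.
In Python, from plant import ctrl gives the robot as it stands.
- The arm moves only by the tool shift_gripper, called after ">>>" in YAML: its name, and indented under it one key for each argument. Schema: {"type":"object","properties":{"segments":{"type":"array","items":{"type":"array","items":{"type":"number"},"minItems":7,"maxItems":7},"minItems":1,"maxItems":12},"clamp_n":{"type":"number"},"only":{"type":"string"},"quiet":{"type":"boolean"},"lines":{"type":"string"}},"required":["segments"],"additionalProperties":false}. segments is a list of rows, 1 to 12 of them, each of 7 numbers: dx, dy, dz in shares of 75 cm (1.0 is 75 cm), then a rotation vector rx, ry, rz in parts of the range, where 1.0 means pi rad, then the opening from 0.0 (shut) to 1.0 (fully open); each row is the pose to reach, as a shift and turn from the pose commanded when the call began, along the tool's axes at that moment; what a row does not reach only later rows make up. A row lasts 1/12 s, in which the tool goes at most 0.0417 m and 0.125 rad, less where a joint would pass 70% of its speed; a pose out of reach is approached as far as the arm can. The fingers move at their own pace and stop on an object; clamp_n is the grip in N (left out, the last holds). Time passes only in rows, so rows that do not move let the fingers close. The tool returns the time, the measured TCP pose, the force, the opening and the grip force at its end. only (a regular expression) keeps the lines of the reply that match it, lines (a string "A,B") keeps lines A to B, and quiet returns only ok. No shift or turn number may pass 1 either way. Input that does not fit is refused with a message, and nothing moves.
- ctrl.read_state(): the state, without advancing time (a new reading comes with each control period).
- ctrl.grab_frame(name): name is "side" or "top" or "wrist"; returns the picture (384x512x3 uint8, red, green, blue); there is no depth.
- ctrl.get_calibration(name): a dict with "fx", "fy", "cx", "cy" (pixels), "R" (3x3) and "t" (3): a world point X has camera coordinates R X + t; the wrist camera has in their place "mount" (4x4, takes a point from camera to tool coordinates, whose origin is the TCP and whose axes are the flange's). Camera axes: x right, y down, z forward; pixel columns grow to the right and rows downward; lengths in m; the calibration is good to about 2 mm. A picture is of the moment at which its call begins: read the wrist's pose just before it. get_calibration takes no time and is no camera call.
- ctrl.finish_job(): hands the job in; it is judged then, once.
The state is a dict: "time_s": time; "joint_pos": joint angles; "qvel": joint speeds; "joint_torque": joint torques, N m; "tool_pos": TCP position; "tcp_rot": TCP orientation; "contact_force": force on the tool from outside, world axes, zero at the start; "torque": the same for the moment, N m; "width": opening from 0.0 (shut) to 1.0 (fully open); "grip_force": force on a finger pad.
Only numpy, scipy, OpenCV 4.12 (cv2) and the standard library are available. Lean on these libraries where they do the work, as an engineer would, in place of code of your own. Each camera call takes 0.05 s, during which the arm holds its last target. There are 200 camera calls.

## Working session

There is one attempt and no reset: what is moved stays moved. The work goes in short steps, Python scripts to look and compute and a tool call to move; the robot and the scene stay as the last step left them, time stands still between calls to the robot, and variables do not carry over. Pictures are saved under pics/ and viewed, at most 10 in all, crops included, and the job is handed in when it is done.

```bash
ls; mkdir -p pics; python3 - <<'E'
from plant import ctrl
import cv2,numpy as np
for n in("top","side"):
    im=ctrl.grab_frame(n); cv2.imwrite(f"pics/{n}0.png",im[:,:,::-1])
    print(n,ctrl.get_calibration(n))
s=ctrl.read_state();print(s['tool_pos'],s['tcp_rot'],s['time_s'],ctrl.grasp_offset)
E
```

```text
pics
plant.py
top {'fx': 403.65931542771665, 'fy': 403.65931542771665, 'cx': 259.0147094522386, 'cy': 189.81201878536578, 'R': array([[ 0.01344312, -0.99969549,  0.02069328],
       [-0.98243085, -0.01705789, -0.1858458 ],
       [ 0.18614219, -0.01783137, -0.982361  ]]), 't': array([-0.00824624,  0.55534593,  0.7659036 ])}
side {'fx': 408.0890642468807, 'fy': 408.0890642468807, 'cx': 252.18276465175802, 'cy': 199.78658334837053, 'R': array([[ 0.70691243, -0.7070467 , -0.018968  ],
       [-0.52783146, -0.50950059, -0.67956096],
       [ 0.47081712,  0.490402  , -0.73337379]]), 't': array([-0.3954276 ,  0.32318049,  0.63381959])}
[0.23676699 0.57805949 0.21342366] [[-9.25371561e-01  3.79060996e-01 -4.84857149e-04]
 [ 3.79061292e-01  9.25371116e-01 -9.13777063e-04]
 [ 1.02295558e-04 -1.02937389e-03 -9.99999465e-01]] 0.1 0.0188
```

View pics/top0.png

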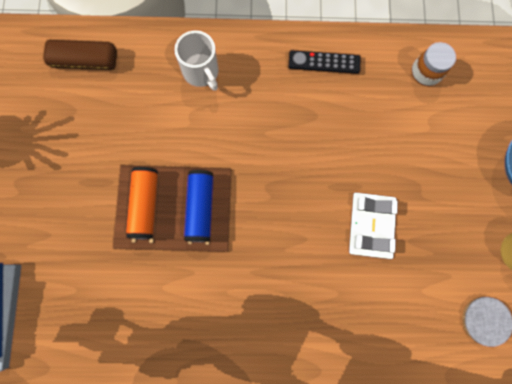

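View pics/side0.png

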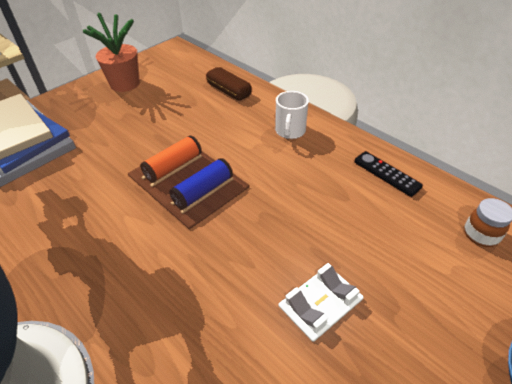

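The top view shows the orange speaker at about (142,204), the blue one at (199,206) and the dock at (374,226). In the side view, blue is at about (201,184) and the dock at (321,300). I'll enlarge these.

```bash
python3 - <<'E'
import cv2,numpy as np
t=cv2.imread("pics/top0.png");s=cv2.imread("pics/side0.png")
def c(im,x,y,w=100,h=75):
    o=cv2.resize(im[y:y+h,x:x+w],None,fx=4,fy=4,interpolation=cv2.INTER_CUBIC)
    for k in range(0,w,10): cv2.putText(o,str(x+k),(4*k,8),0,.3,(255,255,255),1);cv2.line(o,(4*k,10),(4*k,16),(255,255,255),1)
    for k in range(10,h,10): cv2.putText(o,str(y+k),(8,4*k+3),0,.3,(255,255,255),1);cv2.line(o,(0,4*k),(6,4*k),(255,255,255),1)
    return o
cv2.imwrite("pics/c1.png",np.hstack([c(t,150,160,100,100),c(t,325,175,100,100)]))
cv2.imwrite("pics/c2.png",np.hstack([c(s,150,135,100,100),c(s,270,250,100,100)]))
E
```

```text
(no output)
```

View pics/c1.png

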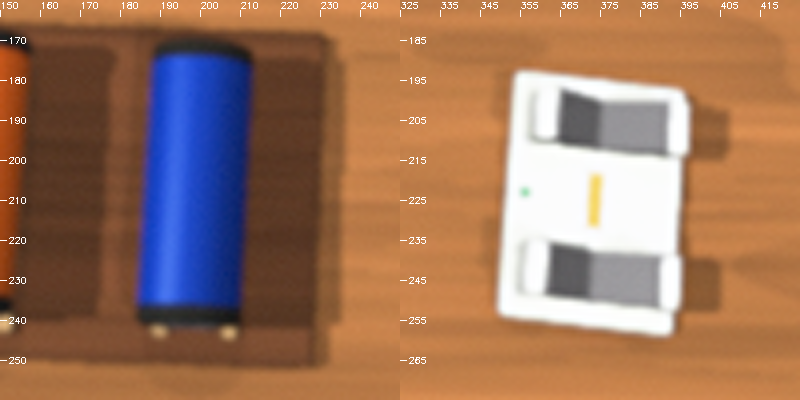

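View pics/c2.png

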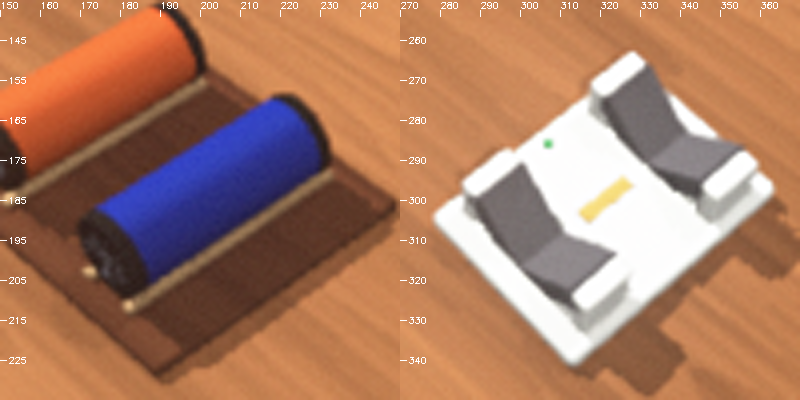

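Top crops: the blue silhouette runs from (189,171) to (210,241), and the dock base corners are about (454,193), (497,198), (493,259) and (450,253). That labelling is in crop pixels/4, so I'll convert it in code. Side crops: blue spans about (170,191) to (232,176), and the dock's yellow mark is at about (321.5,300). Next I'll fit the poses from both views.

```bash
cat > fit.py <<'E'
from plant import ctrl
import numpy as np,cv2
from scipy.optimize import least_squares
C={n:ctrl.get_calibration(n) for n in("top","side")}
def proj(n,X):
    c=C[n];p=np.atleast_2d(X)@c["R"].T+c["t"]
    return np.c_[c["fx"]*p[:,0]/p[:,2]+c["cx"],c["fy"]*p[:,1]/p[:,2]+c["cy"]]
def place(p,X):
    c,s=np.cos(p[3]),np.sin(p[3]);return np.atleast_2d(X)@np.array([[c,s,0],[-s,c,0],[0,0,1]])+p[:3]
E
python3 - <<'E'
from fit import *
O=lambda a,x0,y0,off=0:np.array([((x-off)/4+x0,y/4+y0) for x,y in a])
tb=O([(150,80),(144,180),(138,290),(252,80),(247,180),(241,290),(200,37),(190,328)],150,160)
sb=O([(140,180),(200,140),(250,107),(180,272),(250,222),(310,181),(310,110),(328,150),(80,225),(95,270),(120,295)],150,135)
a=np.linspace(0,2*np.pi,60)
cyl=np.vstack([np.c_[0*a+e,.026*np.cos(a),.026*np.sin(a)] for e in(-.07,.07)])
def res(p):
    r=[]
    for n,q in(("top",tb),("side",sb)):
        h=cv2.convexHull(proj(n,place(p,cyl)).astype(np.float32))
        r+=[cv2.pointPolygonTest(h,tuple(map(float,v)),True) for v in q]
    return np.array(r)
s=least_squares(res,[.45,.15,.034,0],diff_step=1e-3,x_scale=[.01,.01,.01,.1]);print("blue",s.x.round(4),s.fun.round(1))
# dock: corners of base top + mark + valley ends
B=[(.065,.045,.01),(.065,-.045,.01),(-.065,-.045,.01),(-.065,.045,.01),(0,0,.01)]
V=[(.054,0,.012),(.026,0,.012),(-.026,0,.012),(-.054,0,.012)]
M=np.array(B+V)
td=O([(517,71),(687,92),(672,335),(499,313),(595,200),(601,101),(598,152),(590,246),(588,296)],325,175,400)
sd=O([(434,215),(572,352),(606,200),(683,138),(655,168),(562,240),(525,275),(773,183)],270,250,400)
idx=[3,2,4,5,6,7,8,1]
f=lambda p:np.r_[(proj("top",place(p,M))-td).ravel(),(proj("side",place(p,M))[idx]-sd).ravel()]
s=least_squares(f,[.45,-.27,0,0],x_scale=[.01,.01,.01,.1]);print("dock",s.x.round(4));print(s.fun.reshape(-1,2).round(1).tolist())
E
```

```text
blue [ 0.5229  0.123   0.0316 -0.0034] [ 0.1 -0.2 -0.2 -0.3 -0.   0.4 -0.9 -0.8 -0.2 -0.5 -0.7 -0.8 -0.4 -0.4
 -0.3  0.3  0.5 -0.3 -0.1]
dock [ 0.493  -0.2442 -0.0036 -0.1031]
[[0.3, -0.5], [-0.6, -0.8], [-0.1, -0.7], [0.3, -0.3], [-0.3, -0.3], [0.1, -0.7], [0.0, -0.5], [0.4, 0.4], [0.1, 1.2], [-0.5, 0.2], [0.4, 3.1], [-0.2, 0.5], [1.0, -1.2], [-2.4, -0.2], [0.7, -1.7], [-1.5, -1.1], [1.0, 1.3]]
```

Blue is at about (0.523, 0.123) with its axis near 33 mm and yaw near -0.01. The dock is at about (0.493, -0.244) with yaw -0.103. Heights agree with the text within the calibration error. Next I'll move above blue.

The manual's scale: shifts go in shares of 75 cm and turns go in shares of pi rad. Converting my numbers, -0.437 m is -0.5827, -0.313 m is -0.4173, -0.38 rad is -0.121.

>>> shift_gripper:
  segments:
    - [-0.5827,-0.4173,0.084,0,0,-0.121,1]
    - [-0.5827,-0.4173,0.084,0,0,-0.121,1]
    - [-0.5827,-0.4173,0.084,0,0,-0.121,1]
    - [-0.5827,-0.4173,0.084,0,0,-0.121,1]
    - [-0.5827,-0.4173,0.084,0,0,-0.121,1]
    - [-0.5827,-0.4173,0.084,0,0,-0.121,1]
    - [-0.5827,-0.4173,0.084,0,0,-0.121,1]
    - [-0.5827,-0.4173,0.084,0,0,-0.121,1]
    - [-0.5827,-0.4173,0.084,0,0,-0.121,1]
    - [-0.5827,-0.4173,0.084,0,0,-0.121,1]
    - [-0.5827,-0.4173,0.084,0,0,-0.121,1]
    - [-0.5827,-0.4173,0.084,0,0,-0.121,1]
  clamp_n: 25

```text
time_s: 1.1
tool_pos: [0.4971, 0.1629, 0.1564]
tcp_rot: [[-1.0, 0.009, -0.0], [0.009, 1.0, -0.0], [0.0, -0.0, -1.0]]
contact_force: [0.5, 0.9, -0.3]
width: 1.0
grip_force: 0.0
```

In the tool's units: -0.034 m is -0.0453, -0.022 m is -0.0293.

>>> shift_gripper:
  segments:
    - [-0.0293,-0.0453,0.008,0,0,0,1]
    - [-0.0293,-0.0453,0.008,0,0,0,1]
    - [-0.0293,-0.0453,0.008,0,0,0,1]
    - [-0.0293,-0.0453,0.008,0,0,0,1]

```text
time_s: 1.43
tool_pos: [0.5177, 0.1307, 0.1505]
tcp_rot: [[-1.0, 0.01, -0.001], [0.01, 1.0, 0.0], [0.001, 0.0, -1.0]]
contact_force: [-0.5, 0.7, -0.7]
width: 0.999
grip_force: 0.0
```

```bash
python3 - <<'E'
from fit import *
s=ctrl.read_state();im=ctrl.grab_frame("wrist");cv2.imwrite("pics/w1.png",im[:,:,::-1])
c=ctrl.get_calibration("wrist");m=c["mount"];R=np.array(s['tcp_rot']);p=np.array(s['tool_pos']);print(p.round(4))
def wp(X):
    q=(m[:3,:3].T@(R.T@(np.array(X)-p)-m[:3,3]));return (c["fx"]*q[0]/q[2]+c["cx"],c["fy"]*q[1]/q[2]+c["cy"])
for e in(-.07,.07):
  for y,z in((0,.06),(.026,.034),(-.026,.034)): print(e,y,z,np.round(wp((.523+e,.123+y-.01*e,z)),0))
E
```

```text
[0.5177 0.1307 0.1505]
-0.07 0 0.06 [243. 124.]
-0.07 0.026 0.034 [269. 123.]
-0.07 -0.026 0.034 [218. 124.]
0.07 0 0.06 [244. 261.]
0.07 0.026 0.034 [267. 249.]
0.07 -0.026 0.034 [221. 250.]
```

View pics/w1.png

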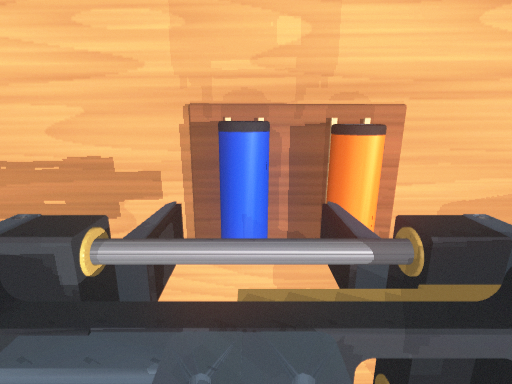

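The wrist view shows the blue speaker's near end at columns 219–270, row 121. The prediction was 218–269 and 124, so the pose is confirmed. Descending.

In the tool's units: 0.134 m is 0.1787, 0.05 m is 0.0667.

>>> shift_gripper:
  segments:
    - [-0.004,-0.0093,0.0267,0,0,0,1]
    - [-0.004,-0.0093,0.0667,0,0,0,1]
    - [-0.004,-0.0093,0.1067,0,0,0,1]
    - [-0.004,-0.0093,0.1467,0,0,0,1]
    - [-0.004,-0.0093,0.1667,0,0,0,1]
    - [-0.004,-0.0093,0.1787,0,0,0,1]
    - [-0.004,-0.0093,0.1787,0,0,0,1]
    - [-0.004,-0.0093,0.1787,0,0,0,1]
    - [-0.004,-0.0093,0.1787,0,0,0,1]

```text
time_s: 2.23
tool_pos: [0.5217, 0.1242, 0.0179]
tcp_rot: [[-1.0, 0.008, 0.002], [0.008, 1.0, 0.0], [-0.002, 0.0, -1.0]]
contact_force: [0.7, 0.9, -0.0]
width: 1.003
grip_force: 0.0
```

Aligned. I'll close and let the grip build.

In the tool's units: 0.002 m is 0.0027, -0.001 m is -0.0013.

>>> shift_gripper:
  segments:
    - [0,-0.0013,0.0027,0,0,0,0]
    - [0,-0.0013,0.0027,0,0,0,0]
    - [0,-0.0013,0.0027,0,0,0,0]
    - [0,-0.0013,0.0027,0,0,0,0]
    - [0,-0.0013,0.0027,0,0,0,0]
    - [0,-0.0013,0.0027,0,0,0,0]
    - [0,-0.0013,0.0027,0,0,0,0]
    - [0,-0.0013,0.0027,0,0,0,0]
    - [0,-0.0013,0.0027,0,0,0,0]
    - [0,-0.0013,0.0027,0,0,0,0]
    - [0,-0.0013,0.0027,0,0,0,0]
    - [0,-0.0013,0.0027,0,0,0,0]
  clamp_n: 25

```text
time_s: 3.23
tool_pos: [0.5212, 0.1226, 0.0148]
tcp_rot: [[-1.0, 0.009, 0.0], [0.009, 1.0, -0.0], [-0.0, -0.0, -1.0]]
contact_force: [-0.3, -1.0, 5.6]
width: 0.566
grip_force: 25.0
```

Gripped at 51.5 mm. Lifting.

In the tool's units: -0.115 m is -0.1533, -0.1 m is -0.1333.

>>> shift_gripper:
  segments:
    - [0,0,-0.02,0,0,0,0]
    - [0,0,-0.0533,0,0,0,0]
    - [0,0,-0.0933,0,0,0,0]
    - [0,0,-0.1333,0,0,0,0]
    - [0,0,-0.1533,0,0,0,0]
    - [0,0,-0.1533,0,0,0,0]
    - [0,0,-0.1533,0,0,0,0]

```text
time_s: 3.82
tool_pos: [0.5212, 0.1227, 0.1298]
tcp_rot: [[-1.0, 0.009, 0.001], [0.009, 1.0, 0.0], [-0.001, 0.0, -1.0]]
contact_force: [-0.3, -0.6, -4.5]
width: 0.566
grip_force: 25.0
```

In the tool's units: -0.367 m is -0.4893, 0.01 m is 0.0133, 0.094 rad is 0.0299.

>>> shift_gripper:
  segments:
    - [0.0027,-0.0267,0,0,0,0.0032,0]
    - [0.0053,-0.0733,0,0,0,0.0064,0]
    - [0.0093,-0.1267,0,0,0,0.0095,0]
    - [0.0133,-0.18,0,0,0,0.0127,0]
    - [0.0173,-0.2333,0,0,0,0.0159,0]
    - [0.0213,-0.2867,0,0,0,0.0191,0]
    - [0.0253,-0.34,0,0,0,0.0223,0]
    - [0.028,-0.3933,0,0,0,0.0255,0]
    - [0.0307,-0.44,0,0,0,0.0286,0]
    - [0.0333,-0.4733,0,0,0,0.0299,0]
    - [0.0333,-0.4893,0,0,0,0.0299,0]
    - [0.0333,-0.4893,0,0,0,0.0299,0]

```text
time_s: 4.82
tool_pos: [0.4921, -0.2461, 0.128]
tcp_rot: [[-0.994, 0.105, -0.002], [0.105, 0.994, 0.001], [0.002, 0.001, -1.0]]
contact_force: [-0.9, 0.6, -3.4]
width: 0.565
grip_force: 25.0
```

>>> shift_gripper:
  segments:
    - [0,0,0,0,0,0,0]
    - [0,0,0,0,0,0,0]
    - [0,0,0,0,0,0,0]

```text
time_s: 5.07
tool_pos: [0.4927, -0.2426, 0.1292]
tcp_rot: [[-0.995, 0.101, -0.001], [0.101, 0.995, 0.001], [0.001, 0.001, -1.0]]
contact_force: [-0.3, -0.2, -4.0]
width: 0.568
grip_force: 25.0
```

```bash
python3 - <<'E'
from fit import *
s=ctrl.read_state();print(np.round(s['tool_pos'],4),np.round(s['tcp_rot'],3).tolist())
t=ctrl.grab_frame("top");sd=ctrl.grab_frame("side")
a=cv2.resize(t[170:280,320:430],None,fx=3.6,fy=3.6,interpolation=cv2.INTER_CUBIC);b=cv2.resize(sd[205:345,250:390],(396,396),interpolation=cv2.INTER_CUBIC)
cv2.imwrite("pics/d1.png",np.hstack([a,b])[:,:,::-1])
E
```

```text
[ 0.4927 -0.2426  0.1292] [[-0.995, 0.101, -0.001], [0.101, 0.995, 0.001], [0.001, 0.001, -1.0]]
```

View pics/d1.png

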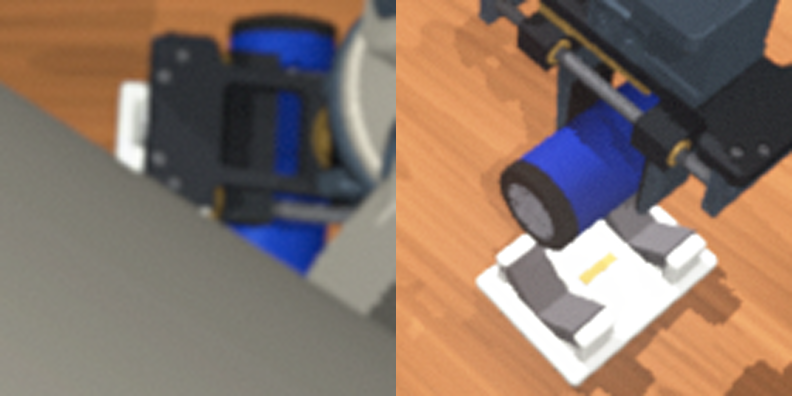

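The side crop shows the speaker parallel to the groove and above the yellow mark at (598,268). Lowering, slowly at the end.

In the tool's units: 0.1 m is 0.1333, -0.0015 m is -0.002.

>>> shift_gripper:
  segments:
    - [0,-0.002,0.02,0,0,0,0]
    - [0,-0.002,0.0533,0,0,0,0]
    - [0,-0.002,0.0867,0,0,0,0]
    - [0,-0.002,0.1107,0,0,0,0]
    - [0,-0.002,0.1227,0,0,0,0]
    - [0,-0.002,0.128,0,0,0,0]
    - [0,-0.002,0.1307,0,0,0,0]
    - [0,-0.002,0.1333,0,0,0,0]
    - [0,-0.002,0.1333,0,0,0,0]
    - [0,-0.002,0.1333,0,0,0,0]

```text
time_s: 6.0
tool_pos: [0.4931, -0.2458, 0.0305]
tcp_rot: [[-0.995, 0.103, 0.001], [0.103, 0.995, -0.001], [-0.001, -0.001, -1.0]]
contact_force: [-1.5, -0.8, -4.0]
width: 0.567
grip_force: 25.0
```

>>> shift_gripper:
  segments:
    - [0,0,0.0013,0,0,0,0]
    - [0,0,0.0027,0,0,0,0]
    - [0,0,0.004,0,0,0,0]
    - [0,0,0.004,0,0,0,0]
    - [0,0,0.004,0,0,0,0]

```text
time_s: 6.42
tool_pos: [0.4931, -0.2455, 0.0277]
tcp_rot: [[-0.995, 0.103, 0.001], [0.103, 0.995, -0.0], [-0.001, -0.0, -1.0]]
contact_force: [-2.2, 5.4, 12.8]
width: 0.565
grip_force: 25.0
```

Contact is made, with 13 N upward and a slight push toward +y. I'll nudge that way, settle and look.

In the tool's units: 0.001 m is 0.0013, 0.0005 m is 0.0007.

>>> shift_gripper:
  segments:
    - [0,0.0013,0,0,0,0,0]
    - [0,0.0013,0.0007,0,0,0,0]
    - [0,0.0013,0.0007,0,0,0,0]
    - [0,0.0013,0.0007,0,0,0,0]
    - [0,0.0013,0.0007,0,0,0,0]

```text
time_s: 6.83
tool_pos: [0.4931, -0.2446, 0.0269]
tcp_rot: [[-0.995, 0.103, 0.001], [0.103, 0.995, -0.0], [-0.001, -0.0, -1.0]]
contact_force: [-0.7, 4.3, 12.2]
width: 0.564
grip_force: 25.0
```

```bash
python3 - <<'E'
from fit import *
t=ctrl.grab_frame("top");sd=ctrl.grab_frame("side")
a=cv2.resize(t[170:280,320:430],None,fx=3.6,fy=3.6,interpolation=cv2.INTER_CUBIC);b=cv2.resize(sd[205:345,250:390],(396,396),interpolation=cv2.INTER_CUBIC)
cv2.imwrite("pics/d2.png",np.hstack([a,b])[:,:,::-1])
E
```

```text
(no output)
```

View pics/d2.png

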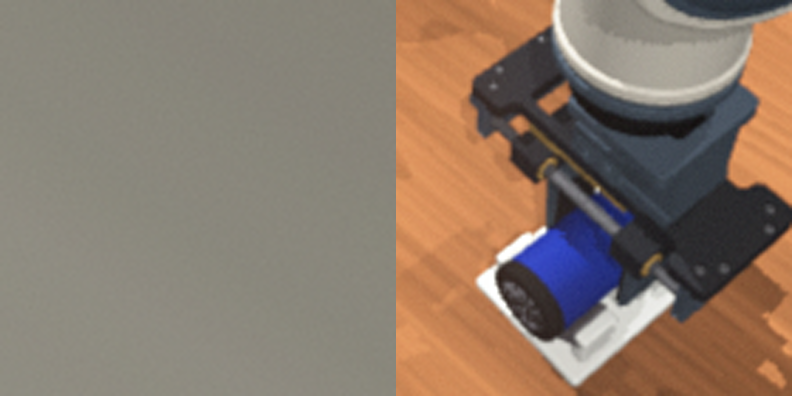

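The speaker sits in the cradle, its near end over the base edge, and TCP height 26.9 mm matches the seated height. Release and retreat.

>>> shift_gripper:
  segments:
    - [0,0,0,0,0,0,0.6]
    - [0,0,0,0,0,0,0.65]
    - [0,0,0,0,0,0,0.75]
    - [0,0,0,0,0,0,0.85]
    - [0,0,0,0,0,0,0.85]
    - [0,0,0,0,0,0,0.85]
    - [0,0,0,0,0,0,0.85]
    - [0,0,0,0,0,0,0.85]

```text
time_s: 7.6
tool_pos: [0.4928, -0.2446, 0.0262]
tcp_rot: [[-0.995, 0.103, -0.0], [0.103, 0.995, 0.0], [0.0, 0.0, -1.0]]
contact_force: [0.5, 0.4, 0.3]
width: 0.849
grip_force: 0.0
```

>>> shift_gripper:
  segments:
    - [0,0,-0.0133,0,0,0,0.85]
    - [0,0,-0.04,0,0,0,0.85]
    - [0,0,-0.08,0,0,0,0.85]
    - [0,0,-0.1333,0,0,0,0.85]
    - [0,0.0533,-0.1867,0,0,0,0.85]
    - [0,0.1067,-0.2133,0,0,0,0.85]
    - [0,0.16,-0.2133,0,0,0,0.85]
    - [0,0.2133,-0.2133,0,0,0,0.85]
    - [0,0.2667,-0.2133,0,0,0,0.85]
    - [0,0.32,-0.2133,0,0,0,0.85]
    - [0,0.32,-0.2133,0,0,0,0.85]
    - [0,0.32,-0.2133,0,0,0,0.85]

```text
time_s: 8.6
tool_pos: [0.5174, -0.0032, 0.187]
tcp_rot: [[-0.995, 0.099, 0.001], [0.099, 0.995, 0.0], [-0.001, 0.0, -1.0]]
contact_force: [-0.4, -0.2, 0.4]
width: 0.845
grip_force: 0.0
```

```bash
python3 - <<'E'
from fit import *
t=ctrl.grab_frame("top");sd=ctrl.grab_frame("side")
a=cv2.resize(t[170:280,320:430],None,fx=3.6,fy=3.6,interpolation=cv2.INTER_CUBIC);b=cv2.resize(sd[205:345,250:390],(396,396),interpolation=cv2.INTER_CUBIC)
cv2.imwrite("pics/d3.png",np.hstack([a,b])[:,:,::-1])
E
```

```text
(no output)
```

View pics/d3.png

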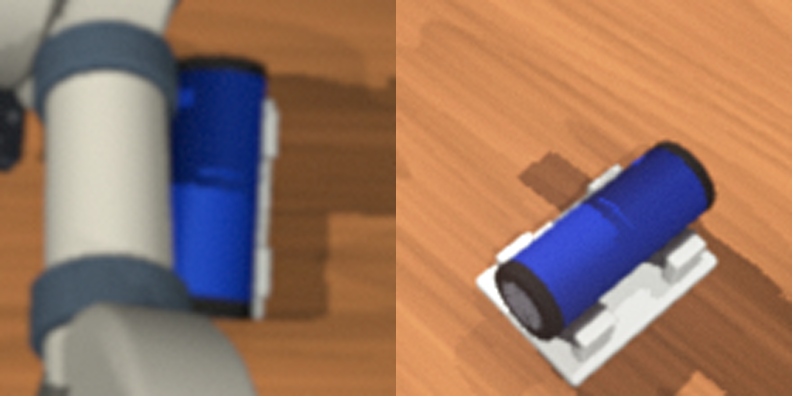

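The speaker lies in the groove between the cheeks, parallel to the base, and both ends reach about equally beyond the saddles. Handing in.

>>> shift_gripper:
  segments:
    - [0,0,0,0,0,0,0.85]
    - [0,0,0,0,0,0,0.85]
    - [0,0,0,0,0,0,0.85]
    - [0,0,0,0,0,0,0.85]
    - [0,0,0,0,0,0,0.85]
    - [0,0,0,0,0,0,0.85]
  quiet: true

```text
ok
```

```bash
python3 -c "
from plant import ctrl
print(ctrl.finish_job())"
```

```text
the job is handed in; nothing more can be done
None
```

The blue speaker lies let go in the cradle's groove, along it and about midway by the last pictures; the arm never went near the orange one, and the job was handed in at about 9 s (no verdict was returned).

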